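# Hang the draw plate on the drop-flap peg

## Task

Take the steel draw plate out of its slotted wooden block and hang it by its eye on the peg of the grey stand: feel how high the peg is set, push the eye in past the little red flap until the plate is home against the head and the flap has dropped behind it. Then, still holding it, draw the plate back and tug it lightly against the flap (about 5 N) to prove it is locked, and let go so that it hangs free. Never force the stand (15 N at most) and leave the other things on the bench alone.

Things in the scene. Friction and masses are not known exactly. Their poses are not given: they have to be found in the camera images.
- draw_plate: Bright steel draw plate 5 mm thick (x), 56 wide (y), 96 high (z), about 0.2 kg, rows of dark holes, wooden handle on top to z = 129 mm. Origin: centre of its bottom edge. It stands upright in the wooden block, solid up to z = 70 mm, hanging eye above. Either face may face the stand.
- plate_eye (a point): Centre of the plate's hanging eye, 79 mm above its bottom edge: a rectangular through-hole along x, 26 mm wide (y), 18 mm high (edges 9 mm above and below this point). Plate axes.
- plate_handle (a point): Centre of the dark wooden handle, 33 mm straight above the eye's centre: a block 16 mm (plate x) by 22 mm (plate y), 34 mm high, gripped from above across either pair of sides.
- plate_block: Light wooden block fixed to the board, 56 x 90 mm, 28 mm high; origin at the centre of its underside. Its slot runs along y, 6.6 mm wide, 60 long, 18 deep (floor at z = 10 mm): lift the plate straight up by more than 18 mm.
- peg_stand: Fixed stand, grey foot 85 x 95 x 12 mm. Origin on the board under the post axis. A level steel peg, 10 mm diameter, points from the aluminium head along the stand's -x (to the robot) at y = 0. Head front face at x = -12 mm (plate home: eye centre at -14.5 mm); rounded peg tip at x = -46 mm. Head 44 mm wide, top 8 mm above the peg's axis, underside 14 mm below.
- tube_top (a point): Top of the dark clamp tube (25 mm across, 113 mm above the board) on the post axis; fixed. The telescopic post above it was clamped at an unmeasured height: the peg's axis is anywhere from 146 to 190 mm above the board. It is not reported and must be found by touch or sight. The post holds firm under pushes up to 15 N.
- flap (a joint): Angle (rad) of the red gravity flap, 17 x 10 x 4 mm, 20 g, pinned in the peg at the stand's x = -35 mm, 3 mm below its axis. 0 = hanging on its stop, end 20 mm below the axis; it swings only inwards and up, to 1.3. The lower edge of an eye pushed in lifts it (under 1 N); it drops once the plate's outer face is about 15 mm past the pin.
- gate (a point): Point fixed to the stand at the flap pin's x, y, at 168 mm height (mid of the peg's possible heights, NOT its true height). The eye passes freely with its top edge 0 to 4 mm above the peg's top; higher, its lower edge jams on the flap. A plate drawn back against the dropped flap stops with its eye's centre about 6 mm inward of the pin.
- tester_dock: Bystander: black tester in its dock, 62 x 124 x 57 mm, origin under its centre.
- ring_box: Bystander: dark red ring box, 61 x 52 x 41 mm, origin under its centre.
- tweezers: Bystander: steel tweezers lying, 12 x 124 x 9 mm, origin under the centre.
- loupe: Bystander: folding loupe lying, 22 x 33 x 12 mm, origin under the centre.
There are look-alikes about, which are no part of the job. There is more than one size of the draw_plate; the one meant has the size given above.

How it is judged:
On the way, in this order (a step that is already met when the one before it is completed fails the run):
1. the draw plate is lifted clear of its block (z of plate_eye in the frame of plate_block above 0.115 m), for 0.1 s.
2. the eye is on the peg, the plate home against the head (within 3 mm) and the flap down behind it (x of plate_eye in the frame of peg_stand between -0.0175 and -0.008 m and y of plate_eye in the frame of peg_stand between -0.012 and 0.012 m and z of plate_eye in the frame of peg_stand between 0.136 and 0.195 m and value of joint flap below 0.15 rad), for 0.2 s.
3. the plate is tugged back against the dropped flap, with a force of 3 N or more on the stand (x of plate_eye in the frame of peg_stand between -0.034 and -0.0255 m and y of plate_eye in the frame of peg_stand between -0.012 and 0.012 m and z of plate_eye in the frame of peg_stand between 0.136 and 0.195 m and value of joint flap below 0.15 rad and contact force between draw_plate and peg_stand above 3 N), for 0.1 s.
At the end, for the whole second after the job is handed in: The draw plate hangs still and upright (within 14 degrees) on the peg, its eye between the flap and the head, the flap hanging down (within 0.15 rad) in front of it, carried by the stand and not held (x of plate_eye in the frame of peg_stand between -0.033 and -0.008 m and y of plate_eye in the frame of peg_stand between -0.012 and 0.012 m and z of plate_eye in the frame of peg_stand between 0.136 and 0.195 m and value of joint flap below 0.15 rad and angle between plate_eye's own z axis and vertical below 0.25 rad and linear speed of draw_plate below 0.05 m/s and contact force between draw_plate and peg_stand above 0.5 N); the robot touches nothing.
It fails at once if the plate is forced against the stand with more than 15 N (contact force between draw_plate and peg_stand above 15 N).
It fails at once if the robot itself presses the stand with more than 15 N (contact force between any of the arm, the fingers and peg_stand above 15 N).
It fails at once if another thing on the bench is shifted by more than 3 cm (distance of any of tester_dock, ring_box, tweezers, loupe from where it was at the start of the episode above 0.03 m).
It also fails if it takes over 64 s, if anything falls off the work surface, if the arm or the gripper's body presses on something with over 40 N, if the wrist force passes 120 N, or if a joint passes its speed limit or range.

## Robot

A 6-joint arm with a two-finger parallel gripper is mounted at the origin on a cart in front of the work surface, level with it; the furniture and walls round the work are solid. World frame = base frame: x ahead of the robot, y to its left, z up, the work surface at z = 0. Lengths are in m, angles in rad, forces in N, time in s.
With the tool pointing down it reaches from about 0.425 to 0.95 m from the base axis. Payload 3.5 kg.
Tool frame: the origin (TCP) lies at the very end of the fingers, on their centre line; the grasp point (between the pads) lies 19 mm behind it; z points along the fingers, y is the line along which they close (so a half turn about z gives the same grasp; the last joint's range is limited). The gripper opens to 85 mm and grips with 20 to 120 N. Pads are 22 mm wide; open, the fingers measure 114 mm over their backs; the gripper's body (76 mm by 85 mm) begins 54 mm behind the grasp point. The pads swing forward as they close: fully open they stand 13 mm farther back than shut.
Start: joints at [-1.386, 0.286, 1.577, -0, 1.279, -0.15], TCP at [0.222, -0.637, 0.231] pointing down, gripper open.
Joint ranges: [-2.77, 2.77], [-0.9, 2.22], [0.21, 2.48], [-1.53, 4.67], [0.24, 2.81], [-2.84, 2.84]. Speed limits (rad/s): [2.79, 2.79, 3.14, 3.14, 3.14, 3.14].

## Interface

Orientations are given as a unit quaternion [x, y, z, w].
In Python, from plant import ctrl gives the robot as it stands.
- The arm moves only by the tool carry_out, never from a script. Its argument "deltas" is one flat list of numbers, 6 for each row, row after row: the shift along the tool's x, y, z in m, then the turn, a rotation vector about the tool's x, y, z in rad. A call has 1 to 5 rows; each row is the pose to reach, as a shift and turn from the pose commanded when the call began, along the tool's axes at that moment; what a row does not reach only later rows make up. A row lasts 1/8 s, in which the tool goes at most 62.5 mm and 10.7 degrees, less where a joint would pass 70% of its speed; a pose out of reach is approached as far as the arm can. A call with a gripper value outside its range is refused whole. "grip" is the opening in per cent of the stroke, from 0 (shut) to 100 (fully open), set as the call begins (left out, the last holds). The fingers move at their own pace and stop on an object; "grip_force" is the grip in N (left out, the last holds). Time passes only in rows, so rows that repeat a pose let the fingers close. It gives the time, the measured TCP pose, the force, the opening and the grip force at its end, in the units of the state.
- ctrl.get_state(): the state, without advancing time (a new reading comes with each control period).
- ctrl.read_camera(name): name is "scene" or "top" or "wrist"; returns (picture, depth): 420x560x3 uint8, red, green, blue; 420x560 float32, m along the optical axis (not along the pixel's ray), 0 where there is no reading.
- ctrl.camera_model(name): a dict with "intrinsics" (3x3 intrinsics, pixels), "extrinsics" (4x4, takes a point from world to camera coordinates); the wrist camera has in their place "hand_eye" (4x4, takes a point from camera to tool coordinates, whose origin is the TCP and whose axes are the flange's). Camera axes: x right, y down, z forward; pixel columns grow to the right and rows downward; lengths in m; the calibration is good to about 2 mm. The wrist camera is an equidistant fisheye: a pixel r from the principal point sees the ray r / f radians off the axis. A picture is of the moment at which its call begins: read the wrist's pose just before it. camera_model takes no time and is no camera call.
- ctrl.sign_off(): hands the job in; it is judged then, once.
Trained networks look in the newest picture that a camera, given by its name, has taken for a name from the list of things; names that differ only in an ending like _2 or _b are one class to them, and where a whole thing is asked for, a point or a joint stands for the part that bears it (a point fixed in the world has none). Each returns a list of dicts, best first, with "score" (0 to 1); they miss things now and then, are a little off and sometimes report something else, mostly with a low value. They report only what shows in the picture. A call takes as long as a camera call. They do not tell look-alikes from the thing itself.
- ctrl.find_in(camera, query): "uv" ([column, row] in pixels, amid what is visible of it).
The state is a dict: "time": time; "qpos": joint angles; "dq": joint speeds; "joint_efforts": joint torques, N m; "eef_pos": TCP position; "tcp_rot": TCP orientation; "contact_force": force on the tool from outside, world axes, zero at the start; "wrist_torque": the same for the moment, N m; "opening": opening from 0.0 (shut) to 1.0 (fully open); "finger_force": force on a finger pad.
Only numpy, scipy, OpenCV 4.12 (cv2) and the standard library are available. Lean on these libraries where they do the work, as an engineer would, in place of code of your own. Each camera call takes 0.05 s, during which the arm holds its last target. There are 200 camera calls.

## Working session

There is one attempt and no reset: what is moved stays moved. The work goes in short steps, Python scripts to look and compute and a tool call to move; the robot and the scene stay as the last step left them, time stands still between calls to the robot, and variables do not carry over. Pictures are saved under pics/ and viewed, at most 10 in all, crops included, and the job is handed in when it is done.

Besides the shell and the picture viewer there is one more tool, called after "Call:" as name(argument=value, ...), one argument or row to a line, values as JSON. carry_out: Moves the arm, as the interface text tells. Its arguments: {"type":"object","properties":{"deltas":{"type":"array"},"grip":{"type":"number"},"grip_force":{"type":"number"}},"required":["deltas"]}

```bash
mkdir -p pics; ls; cat > h.py <<'E'
import numpy as np, cv2
from plant import ctrl
from scipy.spatial.transform import Rotation as R
def model(c):
    m=ctrl.camera_model(c); return {k:np.array(v) if not isinstance(v,(str,)) else v for k,v in m.items()}
def cloud(c,dep):
    m=model(c);K=m['intrinsics'];T=np.linalg.inv(m['extrinsics'])
    v,u=np.mgrid[:dep.shape[0],:dep.shape[1]]
    p=np.stack([(u-K[0,2])/K[0,0]*dep,(v-K[1,2])/K[1,1]*dep,dep],-1)
    return p@T[:3,:3].T+T[:3,3]
def save(n,im): cv2.imwrite('pics/'+n+'.png',im[...,::-1])
E
python3 - <<'E'
from h import *
for c in('scene','top'):
    im,d=ctrl.read_camera(c); save(c,im); P=cloud(c,d); np.savez(c,im=im,d=d,P=P)
    for q in['draw_plate','plate_handle','plate_block','peg_stand','tube_top','flap','tester_dock']:
        for r in ctrl.find_in(c,q)[:3]:
            u,v=map(int,r['uv']); print(c,q,r['uv'],round(r['score'],2),P[v,u].round(3))
a=cv2.imread('pics/scene.png')
E
```

```text
pics
scene draw_plate [178.2, 222.7] 0.83 [0.385 0.233 0.032]
scene draw_plate [298.4, 242.9] 0.6 [ 0.54  -0.155  0.042]
scene plate_handle [181.4, 219.5] 0.85 [0.393 0.226 0.041]
scene plate_handle [293.8, 244.1] 0.62 [ 0.523 -0.151  0.041]
scene plate_handle [264.7, 238.2] 0.58 [ 0.446 -0.117  0.079]
scene plate_block [264.0, 259.0] 0.75 [ 0.429 -0.133  0.026]
scene peg_stand [366.5, 231.6] 0.85 [ 0.611 -0.331  0.113]
scene tube_top [368.5, 231.9] 0.59 [ 0.615 -0.334  0.112]
scene flap [337.8, 291.6] 0.46 [ 0.435 -0.377  0.04 ]
scene tester_dock [317.6, 234.8] 0.71 [ 0.626 -0.152  0.033]
top draw_plate [322.0, 207.0] 0.61 [ 0.534 -0.151  0.092]
top draw_plate [311.3, 240.9] 0.42 [ 0.451 -0.124  0.14 ]
top plate_handle [323.1, 207.2] 0.5 [ 0.534 -0.154  0.09 ]
top plate_handle [169.8, 263.2] 0.47 [0.385 0.226 0.085]
top plate_block [306.8, 244.7] 0.74 [ 0.442 -0.116  0.027]
top peg_stand [386.5, 171.7] 0.9 [ 0.642 -0.325  0.01 ]
top tube_top [388.8, 173.6] 0.66 [ 0.634 -0.328  0.025]
top tester_dock [390.9, 172.5] 0.74 [ 0.631 -0.325  0.061]
top tester_dock [309.0, 166.0] 0.72 [ 0.644 -0.118  0.049]
```

```bash
python3 - <<'E'
import cv2
a=cv2.imread('pics/scene.png');b=cv2.imread('pics/top.png')
a=cv2.resize(a[180:330,150:430],(800,429),interpolation=cv2.INTER_CUBIC)
cv2.imwrite('pics/sc.png',a)
cv2.imwrite('pics/tc.png',cv2.resize(b[120:300,140:440],(800,480),interpolation=cv2.INTER_CUBIC))
E
```

```text
(no output)
```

View pics/sc.png

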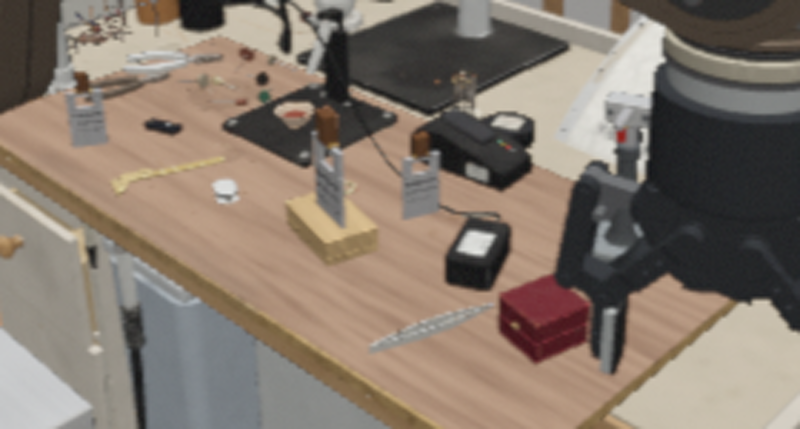

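View pics/tc.png

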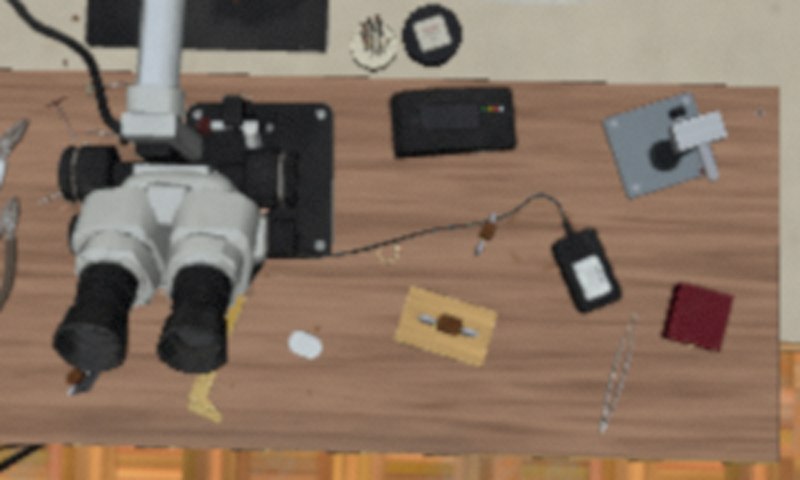

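The plates are at scene pixels (180,222) free-standing at the left, (265,240) in the wooden block, and (297,245) free-standing at the right. The one in the block fits: it stands in the slot and is bigger than the others. The crop confirms it. Next I'll measure the block, plate and stand geometry.

```bash
python3 - <<'E'
from h import *
Z=np.load('top.npz');P=Z['P'];im=Z['im']
def rect(name,c,r,z0,z1):
    m=(np.hypot(P[...,0]-c[0],P[...,1]-c[1])<r)&(P[...,2]>z0)&(P[...,2]<z1)
    q=P[m]; rc=cv2.minAreaRect((q[:,:2]*1000).astype(np.float32)); print(name,m.sum(),np.round(rc[0],1),np.round(rc[1],1),round(rc[2],1),'z',np.percentile(q[:,2],[5,50,95]).round(4),'mean',q.mean(0).round(4))
    return q
rect('block',(.442,-.125),.08,.02,.034)
rect('handle',(.45,-.124),.05,.10,.16)
rect('plate',(.45,-.124),.05,.04,.16)
rect('foot',(.63,-.33),.09,.006,.018)
rect('tube',(.63,-.33),.09,.08,.12)
q=rect('headpeg',(.63,-.34),.09,.13,.22)
print(np.histogram(q[:,2],bins=np.arange(.13,.22,.005)))
for z0 in np.arange(.13,.21,.01):
    try: rect('h%.2f'%z0,(.62,-.34),.09,z0,z0+.01)
    except Exception as e: pass
Z=np.load('scene.npz');P=Z['P']
print('scene')
rect('block',(.442,-.125),.08,.024,.034)
rect('plate',(.45,-.124),.05,.04,.16)
rect('tube',(.63,-.33),.05,.03,.10)
q=rect('hp',(.62,-.33),.07,.12,.22)
print(np.histogram(q[:,2],bins=np.arange(.12,.22,.005)))
E
```

```text
block 630 [ 448.1 -118.8] [89.6 56. ] 74.4 z [0.0247 0.0285 0.032 ] mean [ 0.4477 -0.1185  0.0284]
handle 92 [ 447.9 -119.1] [54.7 15.8] 73.2 z [0.1034 0.1366 0.1418] mean [ 0.4481 -0.1181  0.1271]
plate 98 [ 447.8 -119. ] [54.6 15.9] 65.7 z [0.0929 0.1364 0.1418] mean [ 0.4479 -0.118   0.1234]
foot 843 [ 619.7 -331.7] [167.1 149.8] 83.4 z [0.0067 0.0118 0.016 ] mean [ 0.6335 -0.3206  0.0117]
tube 45 [ 632.4 -328.3] [42.8 15.2] 15.3 z [0.0836 0.1118 0.116 ] mean [ 0.6366 -0.3268  0.1068]
headpeg 286 [ 607.5 -338. ] [58.1 44.6] 17.2 z [0.1469 0.1574 0.1612] mean [ 0.6164 -0.3341  0.1562]
(array([  1,   6,   4,  14,  50, 170,  41,   0,   0,   0,   0,   0,   0,
         0,   0,   0,   0]), array([0.13 , 0.135, 0.14 , 0.145, 0.15 , 0.155, 0.16 , 0.165, 0.17 ,
       0.175, 0.18 , 0.185, 0.19 , 0.195, 0.2  , 0.205, 0.21 , 0.215]))
h0.13 7 [ 606.  -326.9] [36.4 26.7] 80.0 z [0.1348 0.1378 0.1383] mean [ 0.6077 -0.3266  0.1373]
h0.14 18 [ 603.3 -328.4] [45.5 36.7] 79.0 z [0.1418 0.1473 0.1495] mean [ 0.6094 -0.3263  0.1467]
h0.15 220 [ 607.6 -338.5] [58.1 44.2] 18.1 z [0.152  0.1572 0.1595] mean [ 0.6161 -0.3354  0.1567]
h0.16 41 [ 611.3 -336.7] [48.  40.5] 10.3 z [0.1602 0.1609 0.163 ] mean [ 0.6227 -0.3322  0.1611]
scene
block 299 [ 469.1 -125.1] [ 96.3 106.2] 73.7 z [0.0251 0.0274 0.03  ] mean [ 0.4396 -0.1261  0.0274]
plate 301 [ 443.9 -118.4] [59.4 15.8] 80.3 z [0.0454 0.0876 0.1373] mean [ 0.4426 -0.1218  0.0901]
tube 95 [ 614.8 -337.4] [14.1 20.7] 38.0 z [0.0326 0.0829 0.098 ] mean [ 0.6148 -0.3371  0.068 ]
hp 221 [ 609.7 -339.4] [55.7 38.6] 47.4 z [0.1292 0.1518 0.1583] mean [ 0.6091 -0.3368  0.1486]
(array([ 8,  5, 12, 20, 23, 26, 49, 78,  0,  0,  0,  0,  0,  0,  0,  0,  0,
        0,  0]), array([0.12 , 0.125, 0.13 , 0.135, 0.14 , 0.145, 0.15 , 0.155, 0.16 ,
       0.165, 0.17 , 0.175, 0.18 , 0.185, 0.19 , 0.195, 0.2  , 0.205,
       0.21 , 0.215]))
```

```bash
cat >> h.py <<'E'
def down(yaw): # tool y closes along world direction yaw (deg), tool z down
    y=np.array([np.cos(np.radians(yaw)),np.sin(np.radians(yaw)),0]);z=np.array([0,0,-1.])
    return R.from_matrix(np.c_[np.cross(y,z),y,z])
def delta(pos,yaw,flip=None):
    s=ctrl.get_state();r=R.from_quat(s['tcp_rot']);best=None
    for f in(0,180):
        rv=(r.inv()*down(yaw+f)).as_rotvec()
        if best is None or np.linalg.norm(rv)<np.linalg.norm(best):best=rv
    d=r.inv().apply(np.array(pos)-s['eef_pos'])
    print('t',round(s['time'],2),'tcp',np.round(s['eef_pos'],4),'delta',d.round(4),best.round(4),'F',np.round(s['contact_force'],2),'op',np.round(s['opening'],3))
E
python3 - <<'E'
from h import *
s=ctrl.get_state();print(R.from_quat(s['tcp_rot']).as_matrix().round(3),s['qpos'],s['contact_force'])
delta([.448,-.119,.21],-15.6)
print(model('wrist'))
P=np.load('top.npz')['P']
m=(P[...,2]>.007)&(P[...,2]<.017)&(abs(P[...,0]-.625)<.09)&(P[...,1]<-.25)&(P[...,1]>-.4)
n,l,st,c=cv2.connectedComponentsWithStats(cv2.morphologyEx(m.astype(np.uint8),cv2.MORPH_CLOSE,np.ones((5,5))))
for i in range(1,n):
  if st[i,4]>100:
    q=P[(l==i)&m];print(len(q),cv2.minAreaRect((q[:,:2]*1000).astype(np.float32)))
E
```

```text
[[ 0.944  0.329 -0.   ]
 [ 0.329 -0.944 -0.   ]
 [-0.     0.    -1.   ]] [-1.38600973e+00  2.86284499e-01  1.57665699e+00 -4.98810983e-05
  1.27861923e+00 -1.50041417e-01] [ 0.35152073 -0.12515033  0.81466245]
t 0.8 tcp [ 0.2218 -0.6375  0.2314] delta [ 0.384  -0.4154  0.0213] [-0.000e+00  1.000e-04 -9.637e-01] F [ 0.35 -0.13  0.81] op 1.0
{'intrinsics': array([[325.1922621 ,   0.        , 276.71612648],
       [  0.        , 325.1922621 , 206.15779976],
       [  0.        ,   0.        ,   1.        ]]), 'hand_eye': array([[-3.95357878e-04, -9.50087410e-01, -3.11983584e-01,
         7.91347120e-02],
       [ 9.99999662e-01, -1.50636399e-04, -8.08504075e-04,
         8.63895345e-04],
       [ 7.21153459e-04, -3.11983798e-01,  9.50087149e-01,
        -1.42851738e-01],
       [ 0.00000000e+00,  0.00000000e+00,  0.00000000e+00,
         1.00000000e+00]])}
761 ((634.7484130859375, -329.5259704589844), (103.41976928710938, 94.95764923095703), 21.05522346496582)
```

Call:
carry_out(
  deltas=[0.035,-0.038,0,0,0,-0.09,0.075,-0.08,0,0,0,-0.18,0.115,-0.125,0,0,0,-0.29,0.155,-0.168,0,0,0,-0.39,0.192,-0.208,0,0,0,-0.48],
  grip=70,
)

```text
time: 1.42
eef_pos: [0.3353, -0.3761, 0.2316]
tcp_rot: [0.918, 0.398, 0.0, 0.0]
contact_force: [0.4, 0.4, 0.9]
opening: 0.7
finger_force: 0.0
```

```bash
python3 - <<'E'
from h import *
delta([.448,-.119,.23],-15.6)
E
```

```text
t 1.43 tcp [ 0.3353 -0.3761  0.2316] delta [ 0.2646 -0.0937  0.0015] [ 7.000e-04  1.000e-04 -4.809e-01] F [0.41 0.41 0.88] op 0.7
```

Call:
carry_out(
  deltas=[0.05,-0.018,0,0,0,-0.09,0.105,-0.037,0,0,0,-0.19,0.16,-0.057,0,0,0,-0.29,0.215,-0.076,0,0,0,-0.39,0.2646,-0.0937,0,0,0,-0.481],
)

```text
time: 2.05
eef_pos: [0.4487, -0.1193, 0.2318]
tcp_rot: [0.796, 0.605, 0.0, 0.001]
contact_force: [0.5, -1.3, -0.2]
opening: 0.701
finger_force: 0.0
```

```bash
cat >> h.py <<'E'
def wcloud(name):
    s=ctrl.get_state();im,d=ctrl.read_camera('wrist');save(name,im)
    m=model('wrist');K=m['intrinsics'];H=m['hand_eye']
    v,u=np.mgrid[:420,:560];x=(u-K[0,2])/K[0,0];y=(v-K[1,2])/K[1,1];th=np.hypot(x,y)
    k=np.tan(th)/np.maximum(th,1e-9)
    p=np.stack([x*k*d,y*k*d,d],-1)@H[:3,:3].T+H[:3,3]
    P=p@R.from_quat(s['tcp_rot']).as_matrix().T+s['eef_pos'];P[d==0]=-9
    np.savez(name,im=im,P=P);return im,P
E
python3 - <<'E'
from h import *
im,P=wcloud('w1')
delta([.448,-.119,.23],-15.6)
for q in['plate_handle','peg_stand']:
    for r in ctrl.find_in('wrist',q)[:3]:
        u,v=map(int,r['uv']); print(q,r['uv'],round(r['score'],2),P[v,u].round(3))
def rect(n,c,r,z0,z1):
    m=(np.hypot(P[...,0]-c[0],P[...,1]-c[1])<r)&(P[...,2]>z0)&(P[...,2]<z1);q=P[m]
    rc=cv2.minAreaRect((q[:,:2]*1000).astype(np.float32));print(n,len(q),rc,np.percentile(q[:,2],[5,50,95]).round(4))
rect('blk',(.448,-.119),.07,.023,.033)
rect('plate',(.448,-.119),.045,.085,.11)
rect('htop',(.448,-.119),.03,.134,.146)
E
```

```text
t 2.1 tcp [ 0.4501 -0.1144  0.2317] delta [-0.005  -0.0008  0.0017] [ 0.0014 -0.0045  0.0069] F [-1.27  2.95 -0.63] op 0.701
plate_handle [272.1, 197.6] 0.67 [ 0.447 -0.11   0.138]
plate_handle [364.4, 192.9] 0.67 [ 0.53  -0.147  0.075]
peg_stand [445.9, 281.5] 0.76 [ 0.641 -0.332  0.012]
blk 3256 ((445.3128662109375, -118.12356567382812), (89.85839080810547, 56.41575241088867), 73.9377670288086) [0.027  0.0282 0.0295]
plate 187 ((443.29559326171875, -117.47506713867188), (56.38386917114258, 11.622386932373047), 70.46696472167969) [0.094  0.1063 0.1088]
htop 534 ((445.69903564453125, -118.40101623535156), (22.445751190185547, 15.477389335632324), 73.94729614257812) [0.1358 0.1387 0.1401]
```

View pics/w1.png

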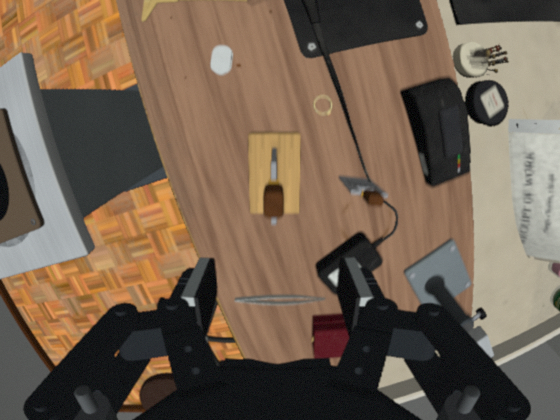

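The picture shows the plate in its block at (273,200), the look-alike at (365,192) and the stand at (445,290). I'll descend partway, let it settle, and look again.

Call:
carry_out(
  deltas=[-0.004,0.001,0.02,0,0,0,-0.004,0.001,0.045,0,0,0,-0.004,0.001,0.05,0,0,0,-0.004,0.001,0.05,0,0,0,-0.004,0.001,0.05,0,0,0],
)

```text
time: 2.82
eef_pos: [0.4486, -0.126, 0.1826]
tcp_rot: [0.798, 0.603, 0.0, 0.001]
contact_force: [0.3, -0.6, -0.1]
opening: 0.702
finger_force: 0.0
```

```bash
cat >> h.py <<'E'
def rect(P,n,c,r,z0,z1):
    m=(np.hypot(P[...,0]-c[0],P[...,1]-c[1])<r)&(P[...,2]>z0)&(P[...,2]<z1);q=P[m]
    rc=cv2.minAreaRect((q[:,:2]*1000).astype(np.float32));print(n,len(q),np.round(rc[0],1),np.round(rc[1],1),round(rc[2],1),np.percentile(q[:,2],[5,50,95]).round(4))
E
python3 - <<'E'
from h import *
im,P=wcloud('w2')
rect(P,'blk',(.448,-.119),.07,.023,.033)
rect(P,'htop',(.448,-.119),.03,.134,.146)
delta([.4465,-.1186,.107],-16)
# stand
rect(P,'head',(.62,-.335),.08,.13,.2); rect(P,'foot',(.63,-.33),.08,.007,.016)
E
```

```text
blk 4338 [ 445.4 -118.5] [90.5 56.4] 73.9 [0.027  0.0282 0.0294]
htop 792 [ 445.7 -117.5] [21.2 15.2] 73.8 [0.1359 0.1388 0.1401]
t 2.88 tcp [ 0.4486 -0.1259  0.1826] delta [ 0.0065 -0.0042  0.0756] [0.0022 0.0005 0.0038] F [-0.09  0.63 -0.02] op 0.699
head 410 [ 629.3 -328. ] [15.2 47.5] 34.4 [0.1393 0.1548 0.1588]
foot 2247 [ 632.4 -328.3] [85.6 96.1] 18.9 [0.0093 0.0119 0.0134]
```

Call:
carry_out(
  deltas=[0.007,-0.005,0.015,0,0,0.004,0.007,-0.005,0.035,0,0,0.004,0.007,-0.005,0.06,0,0,0.004,0.007,-0.005,0.075,0,0,0.004,0.007,-0.005,0.075,0,0,0.004],
)

```text
time: 3.5
eef_pos: [0.444, -0.1164, 0.1048]
tcp_rot: [0.798, 0.602, -0.001, -0.002]
contact_force: [0.1, 0.3, 0.2]
opening: 0.702
finger_force: 0.0
```

Call:
carry_out(
  deltas=[0,0,0,0,0,0,0,0,0,0,0,0,0,0,0,0,0,0,0,0,0,0,0,0,0,0,0,0,0,0],
  grip=0,
  grip_force=60,
)

```text
time: 4.12
eef_pos: [0.446, -0.1176, 0.1074]
tcp_rot: [0.799, 0.602, 0.001, 0.001]
contact_force: [-0.7, -0.1, 5.8]
opening: 0.178
finger_force: 59.4
```

```bash
python3 - <<'E'
from h import *
s=ctrl.get_state();print(s['finger_force'],s['wrist_torque'])
delta([.4457,-.118,.107],-16)
E
```

```text
59.44006383419037 [ 0.06876328 -0.04548342  0.01014063]
t 4.12 tcp [ 0.446  -0.1176  0.1074] delta [-0.0004 -0.0002  0.0004] [0.0023 0.0004 0.0002] F [-0.74 -0.07  5.82] op 0.178
```

Call:
carry_out(
  deltas=[0,0,-0.01,0,0,0,0,0,-0.028,0,0,0,0,0,-0.05,0,0,0,0,0,-0.07,0,0,0,0,0,-0.075,0,0,0],
)

```text
time: 4.75
eef_pos: [0.445, -0.1171, 0.1819]
tcp_rot: [0.799, 0.602, -0.0, 0.0]
contact_force: [-1.5, 0.6, -1.2]
opening: 0.176
finger_force: 59.3
```

```bash
python3 - <<'E'
from h import *
a=np.radians(18.5);ex=np.array([np.cos(a),np.sin(a)]);
# stand origin guess from head+peg rect
o=np.array([.6075,-.338])+.017*ex; print('origin guess',o)
p=o-.10*ex
s=ctrl.get_state();print(s['finger_force'],s['qpos'])
delta([*p,.19],18.5)
E
```

```text
origin guess [ 0.6236215  -0.33260582]
59.27706062793732 [-4.78402309e-01 -1.54356873e-01  2.13456718e+00 -1.01698935e-04
  1.16120181e+00 -1.99383314e-01]
t 4.75 tcp [ 0.445  -0.1171  0.1819] delta [-0.2146  0.1487 -0.008 ] [ 1.000e-04  2.000e-04 -6.019e-01] F [-1.52  0.55 -1.22] op 0.176
```

Call:
carry_out(
  deltas=[-0.02,0.008,-0.008,0,0,-0.05,-0.05,0.03,-0.015,0,0,-0.14,-0.085,0.055,-0.015,0,0,-0.23,-0.12,0.08,-0.015,0,0,-0.32,-0.155,0.105,-0.015,0,0,-0.41],
)

```text
time: 5.38
eef_pos: [0.5028, -0.2956, 0.1944]
tcp_rot: [0.658, 0.753, 0.0, -0.002]
contact_force: [-0.1, -0.0, -2.6]
opening: 0.179
finger_force: 59.3
```

Call:
carry_out(
  deltas=[-0.037,0.005,0,0,0,-0.08,-0.06,0.01,0,0,0,-0.15,-0.072,0.015,0,0,0,-0.192,-0.072,0.015,0,0,0,-0.192,-0.072,0.015,0,0,0,-0.192],
)

```text
time: 6.0
eef_pos: [0.527, -0.3636, 0.195]
tcp_rot: [0.584, 0.811, 0.0, -0.001]
contact_force: [1.0, -0.1, -2.4]
opening: 0.176
finger_force: 59.3
```

```bash
python3 - <<'E'
from h import *
im,P=wcloud('w3')
delta([.5288,-.3643,.19],18.5)
rect(P,'head',(.62,-.335),.08,.13,.2); rect(P,'foot',(.63,-.33),.08,.007,.016)
q=P[(np.hypot(P[...,0]-.61,P[...,1]+.335)<.06)&(P[...,2]>.12)&(P[...,2]<.2)];print(np.histogram(q[:,2],bins=np.arange(.12,.2,.004)))
E
```

```text
t 6.05 tcp [ 0.5271 -0.3635  0.1954] delta [-0.0013  0.0014  0.0054] [-0.0009 -0.0019  0.    ] F [-0.37 -0.58 -2.65] op 0.178
head 3501 [ 605.7 -338.8] [58.1 44.5] 20.5 [0.1416 0.1575 0.1593]
foot 4572 [ 632.  -328.8] [84.8 94.3] 19.0 [0.0101 0.0121 0.0135]
(array([  28,   21,    1,   17,   84,  157,  160,  293,  802, 1974,   13,
          0,    0,    0,    0,    0,    0,    0,    0,    0]), array([0.12 , 0.124, 0.128, 0.132, 0.136, 0.14 , 0.144, 0.148, 0.152,
       0.156, 0.16 , 0.164, 0.168, 0.172, 0.176, 0.18 , 0.184, 0.188,
       0.192, 0.196, 0.2  ]))
```

View pics/w3.png

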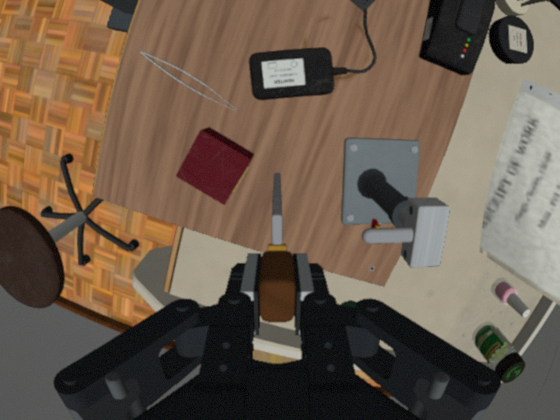

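The view shows the held plate edge-on at (277,215), the peg at (390,236), the head at (428,232) and the red flap at (375,225). Next I'll fit the peg in the stand axes and compare it with the plate in the same picture.

```bash
python3 - <<'E'
from h import *
Z=np.load('w3.npz');P=Z['P'];im=Z['im'].astype(int)
a=np.radians(19);o=np.array([.6218,-.3333])
Q=P.copy();d=P[...,:2]-o
Q[...,0]=d@[np.cos(a),np.sin(a)];Q[...,1]=d@[-np.sin(a),np.cos(a)];Q*=1000
x,y,z=Q[...,0],Q[...,1],Q[...,2]
hd=(x>-9)&(x<20)&(abs(y)<26)&(z>150)&(z<170)
print('head',hd.sum(),'ztop',np.median(z[hd]),'y',np.percentile(y[hd],[1,99]),'x',np.percentile(x[hd],[1,99]))
pg=(x>-50)&(x<-15)&(abs(y)<12)&(z>140)&(z<170)
for x0 in range(-52,-8,4):
    m=pg&(x>=x0)&(x<x0+4)
    if m.sum()>5: print(x0,m.sum(),'y',np.percentile(y[m],[2,50,98]).round(1),'z',np.percentile(z[m],[5,50,98]).round(1))
print('xmin',np.percentile(x[pg],[0,1,2]))
# yaw from head front/back edges: points of head top
q=Q[hd][:,:2].astype(np.float32);print(cv2.minAreaRect(q))
q=Q[pg&(z>148)];A=np.polyfit(q[:,0],q[:,1],1);print('pegline',A)
# plate/handle
pl=(x<-60)&(x>-140)&(abs(y)<60)&(z>80)&(z<170)&(y>-5)
q=Q[pl];print('plate',len(q))
v,u=np.where(pl);print(u.min(),u.max(),v.min(),v.max())
for z0 in range(85,165,6):
    m=pl&(z>=z0)&(z<z0+6)
    if m.sum()>10: print(z0,m.sum(),'x',np.percentile(x[m],[3,50,97]).round(1),'y',np.percentile(y[m],[3,50,97]).round(1))
s=ctrl.get_state();d=s['eef_pos'][:2]-o;print('tcp',d@[np.cos(a),np.sin(a)],d@[-np.sin(a),np.cos(a)])
E
```

```text
head 1671 ztop 158.44895139788687 y [-20.84025351  22.04321454] x [-8.83909145 11.06283207]
-48 49 y [-3.2  0.9  3.3] z [150.4 152.6 154.8]
-44 95 y [-3.6  2.1  5. ] z [150.4 154.5 156.2]
-40 99 y [-3.2  2.4  5.3] z [144.7 154.4 156.1]
-36 112 y [-3.5  3.   5.6] z [141.2 153.8 156.3]
-32 88 y [-3.5  1.7  4.9] z [150.9 154.7 156.1]
-28 83 y [-3.9  1.7  4.8] z [151.2 154.7 156.3]
-24 89 y [-4.   1.7  4.8] z [150.8 154.6 156.1]
-20 84 y [-4.5  1.3  5.3] z [152.2 154.6 156.7]
-16 22 y [-2.8  2.5  5.2] z [151.5 154.2 156.3]
xmin [-46.07782985 -45.77707879 -45.34718359]
((1.5852842330932617, 0.3764228820800781), (44.536685943603516, 21.130661010742188), 89.92476654052734)
pegline [7.2665009e-04 1.4034058e+00]
plate 222
272 281 173 202
103 12 x [-102.3 -100.9  -98.2] y [29.1 29.9 30.2]
109 14 x [-102.  -100.1  -98. ] y [29.1 29.9 30.2]
115 14 x [-102.6 -100.1  -98. ] y [28.7 29.9 30.2]
121 17 x [-102.9 -100.8  -98.1] y [28.8 29.8 30.1]
127 16 x [-102.8 -100.4  -98.1] y [29.  29.8 30.1]
133 17 x [-102.7 -100.1  -98.2] y [29.1 29.7 30. ]
139 26 x [-102.6  -99.8  -97.7] y [22.9 29.7 30. ]
145 20 x [-102.5 -100.4  -98.3] y [29.3 29.7 30.1]
151 23 x [-102.4 -100.7  -98.1] y [27.9 29.7 30.2]
157 21 x [-102.4 -100.1  -98.4] y [29.3 29.8 30.1]
163 32 x [-102.8 -100.4  -98.4] y [28.8 29.6 30.1]
tcp -0.09938209575653272 0.002238967199450574
```

Peg axis is about 0.1507 m, its y about +0.6 mm, and the stand yaw is 19°. I'll align the plate in front of the peg tip with the eye centre about 2 mm below the axis.

Call:
carry_out(
  deltas=[-0.0016,0,0.01,0,0,-0.009,-0.0016,0,0.022,0,0,-0.009,-0.0016,0.005,0.028,0,0,-0.009,-0.0016,0.02,0.028,0,0,-0.009,-0.0016,0.035,0.028,0,0,-0.009],
)

```text
time: 6.68
eef_pos: [0.5628, -0.3547, 0.1687]
tcp_rot: [0.581, 0.814, 0.0, 0.0]
contact_force: [-0.1, -0.0, -2.3]
opening: 0.174
finger_force: 59.3
```

Call:
carry_out(
  deltas=[0,0,0,0,0,0,0,0,0,0,0,0],
)

```text
time: 6.92
eef_pos: [0.5616, -0.3549, 0.1686]
tcp_rot: [0.58, 0.814, -0.0, 0.0]
contact_force: [-0.1, 0.4, -2.2]
opening: 0.179
finger_force: 59.3
```

```bash
cat >> h.py <<'E'
def st():
    a=np.radians(19);o=np.array([.6218,-.3333]);s=ctrl.get_state();d=s['eef_pos'][:2]-o
    f=s['contact_force'];F=[f[:2]@[np.cos(a),np.sin(a)],f[:2]@[-np.sin(a),np.cos(a)],f[2]]
    print('t',round(s['time'],2),'tcp stand mm',np.round([d@[np.cos(a),np.sin(a)]*1e3,d@[-np.sin(a),np.cos(a)]*1e3,s['eef_pos'][2]*1e3],1),'F',np.round(F,2),'op',round(s['opening'],3),
    'M',np.round(s['wrist_torque'],2),'rot',(R.from_quat(s['tcp_rot']).inv()*down(19)).as_rotvec().round(4))
E
python3 - <<'E'
from h import *
im,P=wcloud('w4');st()
a=np.radians(19);o=np.array([.6218,-.3333]);d=P[...,:2]-o
Q=P*1000;Q[...,0]=1e3*d@[np.cos(a),np.sin(a)];Q[...,1]=1e3*d@[-np.sin(a),np.cos(a)]
x,y,z=Q[...,0],Q[...,1],Q[...,2]
hd=(x>-9)&(x<20)&(abs(y)<26)&(z>150)&(z<170);print('head z',np.median(z[hd]),np.percentile(y[hd],[1,99]))
pg=(x>-43)&(x<-15)&(abs(y)<12)&(z>145)&(z<170);print('peg',pg.sum(),np.percentile(y[pg],[2,50,98]),np.percentile(z[pg],[50,98]))
pl=(x<-54)&(x>-75)&(y>-5)&(y<60)&(z>60)&(z<180)
for z0 in range(70,176,8):
    m=pl&(z>=z0)&(z<z0+8)
    if m.sum()>5: print(z0,m.sum(),'x',np.percentile(x[m],[3,50,97]).round(1),'y',np.percentile(y[m],[3,50,97]).round(1),'zmax',z[m].max().round(1))
E
```

```text
t 6.97 tcp stand mm [-64.2  -0.8 168.5] F [ 0.26 -0.08 -2.05] op 0.179 M [-0.01  0.   -0.01] rot [-0.0002  0.0002  0.0006]
head z 158.44616332154288 [-20.89972624  22.33428668]
peg 893 [-3.33590251  2.23157324  5.37770527] [154.59532413 156.32542079]
70 9 x [-66.9 -65.4 -63.2] y [26.5 26.7 27.1] zmax 78.0
78 18 x [-66.9 -64.7 -62.5] y [25.7 26.7 27. ] zmax 85.5
86 17 x [-67.1 -64.  -62.6] y [25.5 26.6 26.8] zmax 93.3
94 23 x [-67.4 -65.4 -62.7] y [25.6 26.5 27. ] zmax 101.7
102 24 x [-67.3 -65.  -62.7] y [25.9 26.6 27. ] zmax 109.9
110 31 x [-67.2 -64.7 -62.2] y [19.8 26.5 26.7] zmax 118.0
118 27 x [-67.1 -64.7 -62.9] y [26.1 26.6 27. ] zmax 126.0
126 31 x [-67.  -65.3 -62.9] y [25.7 26.6 27. ] zmax 133.4
134 37 x [-67.4 -65.2 -63. ] y [25.4 26.5 26.9] zmax 141.9
142 41 x [-67.4 -64.7 -62.6] y [25.4 26.5 26.9] zmax 149.9
150 49 x [-67.3 -65.2 -62.7] y [25.7 26.5 27. ] zmax 158.0
158 57 x [-67.2 -65.2 -62.7] y [12.7 26.5 26.9] zmax 166.0
166 544 x [-71.2 -64.7 -58. ] y [ 8.6 12.6 26.1] zmax 174.0
174 274 x [-74.3 -64.2 -54.7] y [ 7.7  9.6 10.4] zmax 180.0
```

View pics/w4.png

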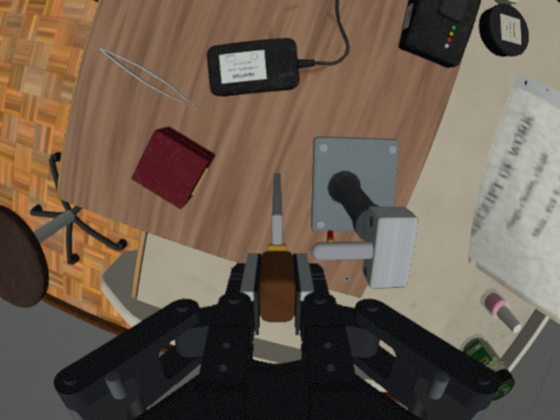

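The plate stands upright at (277,215), 20 mm short of the peg tip at (318,250); the flap shows at (330,237). I'll put the eye over the tip and feel the height.

Call:
carry_out(
  deltas=[0.0018,0.004,0.001,0,0,0,0.0018,0.01,0.0015,0,0,0,0.0018,0.016,0.0015,0,0,0,0.0018,0.022,0.0015,0,0,0,0.0018,0.024,0.0015,0,0,0],
)

```text
time: 7.6
eef_pos: [0.5839, -0.3452, 0.1668]
tcp_rot: [0.58, 0.814, 0.0, 0.0]
contact_force: [-0.2, -0.3, -3.0]
opening: 0.181
finger_force: 59.2
```

Call:
carry_out(
  deltas=[0,0,0,0,0,0,0,0,0.0005,0,0,0,0,0,0.001,0,0,0],
)

```text
time: 7.98
eef_pos: [0.5833, -0.3455, 0.1658]
tcp_rot: [0.581, 0.814, -0.0, -0.0]
contact_force: [0.5, 0.2, -2.8]
opening: 0.182
finger_force: 59.2
```

```bash
python3 -c "
from h import *
st()"
```

```text
t 7.97 tcp stand mm [-40.4   1.  165.8] F [ 0.53  0.01 -2.84] op 0.182 M [ 0.01  0.09 -0.  ] rot [-0.0001 -0.0001  0.0002]
```

Call:
carry_out(
  deltas=[0,0,0.0005,0,0,0,0,0,0.001,0,0,0,0,0,0.001,0,0,0],
)

```text
time: 8.35
eef_pos: [0.5834, -0.3455, 0.1649]
tcp_rot: [0.581, 0.814, -0.0, 0.0]
contact_force: [-0.1, 0.0, -2.5]
opening: 0.179
finger_force: 59.3
```

Call:
carry_out(
  deltas=[0,0,0.0005,0,0,0,0,0,0.001,0,0,0,0,0,0.001,0,0,0],
)

```text
time: 8.72
eef_pos: [0.5835, -0.3455, 0.1647]
tcp_rot: [0.581, 0.814, -0.0, 0.0]
contact_force: [-1.4, 1.3, 2.2]
opening: 0.178
finger_force: 59.8
```

Contact came at TCP z ≈ 0.1648 (eye top on peg top), which agrees with the camera. I'll raise 2 mm and push in.

Call:
carry_out(
  deltas=[0,0,-0.0015,0,0,0,0,0,-0.0027,0,0,0,0,0.002,-0.0027,0,0,0,0,0.005,-0.0027,0,0,0,0,0.007,-0.0027,0,0,0],
)

```text
time: 9.35
eef_pos: [0.5902, -0.343, 0.1663]
tcp_rot: [0.581, 0.814, 0.0, -0.0]
contact_force: [-0.0, -1.0, -3.2]
opening: 0.178
finger_force: 59.3
```

Call:
carry_out(
  deltas=[0,0.002,0,0,0,0,0,0.004,0,0,0,0,0,0.006,0,0,0,0,0,0.008,0,0,0,0],
)

```text
time: 9.85
eef_pos: [0.5978, -0.3405, 0.1665]
tcp_rot: [0.581, 0.814, 0.0, 0.0]
contact_force: [0.4, -0.2, -2.5]
opening: 0.18
finger_force: 59.3
```

Call:
carry_out(
  deltas=[0,0.002,0,0,0,0,0,0.004,0,0,0,0,0,0.006,0,0,0,0,0,0.008,0,0,0,0],
)

```text
time: 10.35
eef_pos: [0.6053, -0.3379, 0.1665]
tcp_rot: [0.581, 0.814, -0.0, 0.0]
contact_force: [-0.8, -0.2, -2.7]
opening: 0.174
finger_force: 59.3
```

```bash
python3 -c "
from h import *
st()"
```

```text
t 10.35 tcp stand mm [-17.1   1.  166.5] F [-0.8   0.03 -2.74] op 0.174 M [-0.04  0.06 -0.01] rot [0.     0.     0.0004]
```

Call:
carry_out(
  deltas=[0,0.001,0,0,0,0,0,0.002,0,0,0,0,0,0.0025,0,0,0,0,0,0.0025,0,0,0,0],
)

```text
time: 10.85
eef_pos: [0.6076, -0.3371, 0.1665]
tcp_rot: [0.581, 0.814, -0.0, -0.0]
contact_force: [-0.6, 0.5, -2.3]
opening: 0.177
finger_force: 59.3
```

Call:
carry_out(
  deltas=[0,0.0005,0,0,0,0,0,0.001,0,0,0,0,0,0.001,0,0,0,0],
)

```text
time: 11.22
eef_pos: [0.6082, -0.3369, 0.1665]
tcp_rot: [0.581, 0.814, -0.0, -0.0]
contact_force: [-0.9, -0.5, -2.2]
opening: 0.176
finger_force: 59.4
```

```bash
python3 - <<'E'
from h import *
st();im,P=wcloud('w5');print(ctrl.find_in('wrist','flap')[:2])
cv2.imwrite('pics/w5c.png',cv2.resize(im[150:330,200:420,::-1],(660,540),interpolation=cv2.INTER_CUBIC))
E
```

```text
t 11.22 tcp stand mm [-14.1   1.  166.5] F [-0.99 -0.16 -2.17] op 0.176 M [-0.11  0.32  0.  ] rot [-0.0011 -0.0002  0.0004]
[{'uv': [247.4, 239.2], 'score': 0.54}]
```

View pics/w5c.png

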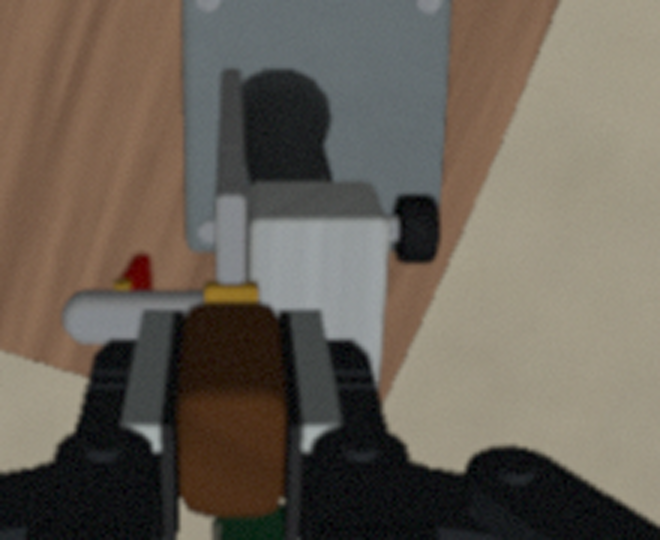

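The plate sits flush on the head and the flap hangs behind it, crop (138,272). Now I'll draw back.

Call:
carry_out(
  deltas=[0,-0.003,0,0,0,0,0,-0.006,0,0,0,0,0,-0.009,0,0,0,0,0,-0.012,0,0,0,0,0,-0.0125,0,0,0,0],
)

```text
time: 11.95
eef_pos: [0.5965, -0.341, 0.1666]
tcp_rot: [0.581, 0.814, 0.0, 0.0]
contact_force: [-0.2, 0.6, -2.5]
opening: 0.181
finger_force: 59.3
```

Call:
carry_out(
  deltas=[0,-0.0005,0,0,0,0,0,-0.001,0,0,0,0,0,-0.001,0,0,0,0],
)

```text
time: 12.32
eef_pos: [0.5958, -0.3412, 0.1665]
tcp_rot: [0.581, 0.814, 0.0, 0.0]
contact_force: [-0.9, 1.0, -2.5]
opening: 0.177
finger_force: 59.3
```

```bash
python3 -c "
from h import *
st()"
```

```text
t 12.32 tcp stand mm [-27.1   1.  166.5] F [-0.49  1.25 -2.48] op 0.177 M [-0.04  0.02  0.02] rot [0.0001 0.     0.0004]
```

Call:
carry_out(
  deltas=[0,-0.0005,0,0,0,0,0,-0.001,0,0,0,0,0,-0.001,0,0,0,0],
)

```text
time: 12.7
eef_pos: [0.5953, -0.3413, 0.1666]
tcp_rot: [0.581, 0.814, 0.001, 0.001]
contact_force: [1.8, -0.2, -3.7]
opening: 0.177
finger_force: 59.1
```

Call:
carry_out(
  deltas=[0,-0.0005,0,0,0,0,0,-0.0005,0,0,0,0,0,-0.0005,0,0,0,0],
)

```text
time: 13.08
eef_pos: [0.5951, -0.3414, 0.1666]
tcp_rot: [0.581, 0.814, 0.001, 0.001]
contact_force: [5.5, 2.2, -3.8]
opening: 0.179
finger_force: 59.0
```

```bash
python3 -c "
from h import *
st()"
```

```text
t 13.07 tcp stand mm [-27.9   1.1 166.6] F [ 5.91  0.29 -3.76] op 0.179 M [ 0.3  -1.05  0.05] rot [0.002  0.0005 0.0003]
```

The tug reads 5.9 N. I'll hold it briefly, then relax and lower onto the peg.

Call:
carry_out(
  deltas=[0,0,0,0,0,0,0,0,0,0,0,0],
)

```text
time: 13.32
eef_pos: [0.5951, -0.3414, 0.1666]
tcp_rot: [0.581, 0.814, 0.001, 0.001]
contact_force: [6.1, 1.1, -3.5]
opening: 0.175
finger_force: 59.0
```

Call:
carry_out(
  deltas=[0,0.002,0,0,0,0,0,0.0055,0,0,0,0,0,0.0055,0.0005,0,0,0,0,0.0055,0.001,0,0,0,0,0.0055,0.0015,0,0,0],
)

```text
time: 13.95
eef_pos: [0.5992, -0.34, 0.1649]
tcp_rot: [0.581, 0.814, -0.0, -0.0]
contact_force: [0.2, -0.0, -2.3]
opening: 0.178
finger_force: 59.3
```

Call:
carry_out(
  deltas=[0,0,0.0003,0,0,0,0,0,0.0003,0,0,0],
)

```text
time: 14.2
eef_pos: [0.5995, -0.3399, 0.1648]
tcp_rot: [0.581, 0.814, -0.0, 0.0]
contact_force: [0.4, 0.5, -1.8]
opening: 0.175
finger_force: 59.4
```

```bash
python3 -c "
from h import *
st()"
```

```text
t 14.2 tcp stand mm [-23.3   1.  164.8] F [ 0.5   0.34 -1.83] op 0.175 M [ 0.04  0.07 -0.01] rot [-0.0001  0.0001  0.0004]
```

Call:
carry_out(
  deltas=[0,0,0.0003,0,0,0,0,0,0.0003,0,0,0],
)

```text
time: 14.45
eef_pos: [0.5995, -0.34, 0.1648]
tcp_rot: [0.581, 0.814, -0.0, 0.0]
contact_force: [0.1, 1.0, -1.2]
opening: 0.174
finger_force: 59.6
```

Call:
carry_out(
  deltas=[0,0,0,0,0,0,0,0,0,0,0,0,0,0,0,0,0,0,0,0,0,0,0,0],
  grip=45,
)

```text
time: 14.95
eef_pos: [0.5996, -0.3399, 0.1646]
tcp_rot: [0.581, 0.814, 0.0, 0.0]
contact_force: [0.4, 0.0, -0.1]
opening: 0.448
finger_force: 0.0
```

```bash
python3 - <<'E'
from h import *
st();im,P=wcloud('w6')
cv2.imwrite('pics/w6c.png',cv2.resize(im[150:330,200:420,::-1],(660,540),interpolation=cv2.INTER_CUBIC))
E
```

```text
t 14.95 tcp stand mm [-23.1   1.  164.6] F [ 0.35 -0.08 -0.15] op 0.448 M [ 0.03 -0.02 -0.01] rot [0.0002 0.0002 0.0004]
```

View pics/w6c.png

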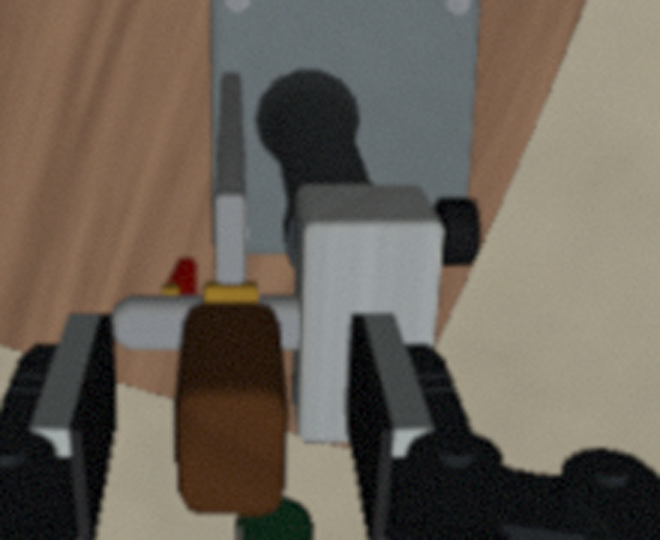

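The plate hangs upright between the flap (crop 185,275) and the head, and the fingers are clear on both sides. I'll retreat straight up.

Call:
carry_out(
  deltas=[0,0,-0.01,0,0,0,0,0,-0.03,0,0,0,0,0,-0.06,0,0,0,0,0,-0.085,0,0,0,0,0,-0.09,0,0,0],
)

```text
time: 15.62
eef_pos: [0.6008, -0.3408, 0.2593]
tcp_rot: [0.581, 0.814, -0.0, 0.004]
contact_force: [0.0, -0.5, -0.2]
opening: 0.451
finger_force: 0.0
```

Call:
carry_out(
  deltas=[0,0,0,0,0,0,0,0,0,0,0,0,0,0,0,0,0,0,0,0,0,0,0,0],
)

```text
time: 16.12
eef_pos: [0.5993, -0.3397, 0.2535]
tcp_rot: [0.581, 0.814, 0.0, -0.001]
contact_force: [0.7, 0.4, 0.4]
opening: 0.45
finger_force: 0.0
```

```bash
python3 - <<'E'
from h import *
im,P=wcloud('w7');a=np.radians(19);d=P[...,:2]-np.array([.6218,-.3333])
x=1e3*d@[np.cos(a),np.sin(a)];y=1e3*d@[-np.sin(a),np.cos(a)];z=P[...,2]*1e3
m=(x>-45)&(x<-5)&(abs(y)<20)&(z>172)&(z<210);print('handle top',m.sum(),np.median(x[m]),np.median(y[m]),np.percentile(z[m],[50,98]))
m=(x>-40)&(x<-12)&(y>22)&(y<32)&(z>70)&(z<150)
for z0 in(75,95,115,135):
    k=m&(z>=z0)&(z<z0+15);print(z0,k.sum(),np.median(x[k]) if k.any() else 0)
st();print(ctrl.sign_off())
E
```

```text
handle top 881 -24.171763101198593 5.175281536813429 [195.47079084 197.38458506]
75 11 -24.214809715160495
95 16 -24.20941791501876
115 20 -24.20146638651064
135 23 -24.195586329184746
t 16.18 tcp stand mm [-23.3   1.2 253.8] F [-0.4  -0.69  0.25] op 0.45 M [-0.   -0.02  0.03] rot [-0.0005 -0.0009  0.0004]
the job is handed in; nothing more can be done
None
```

I handed the job in: the draw plate was locked behind the dropped flap, tugged at about 6 N (5 N asked), and left hanging free and upright on the peg with the gripper clear; no verdict was returned.

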